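# Seat the orange sample cell and snap its latch lever over

## Robot

A 7-joint arm with a two-finger parallel gripper is mounted at the origin on the work surface. World frame = base frame: x ahead of the robot, y to its left, z up, the work surface at z = 0. Lengths are in m, angles in degrees, forces in N, time in s.
With the tool pointing down it reaches from about 0.4 to 0.75 m from the base axis. Payload 19.5 kg.
Tool frame: the origin (TCP) lies on the centre line of the jaws, within the pads' length; the fingertips stand 11 mm ahead of it and the grasp point (between the pads) lies 8 mm behind it (robot.finger_overhang is the distance from the TCP to the fingertips, in m); x points along the fingers, z is the direction in which the jaws open and shut, and the axes are right-handed (so a half turn about x gives the same grasp; the last joint's range is limited). The gripper opens to 85 mm and grips with 20 to 120 N. Pads are 22 mm wide; open, the fingers measure 114 mm over their backs; the gripper's body (76 mm by 85 mm) begins 54 mm behind the grasp point. The pads swing forward as they close: fully open they stand 13 mm farther back than shut.
Start: joints at [-68.451, 40.479, -1.581, 85.061, 1.261, 54.483, -4.326], TCP at [0.233, 0.526, 0.242] pointing down, gripper open.
Joint ranges: [-155.06, 155.06], [-18.47, 123.98], [-90, 86.84], [0, 140.48], [-83.41, 263.41], [0, 116], [-161.91, 161.91]. Speed limits (degrees/s): [108.29, 108.29, 147.25, 147.25, 172.46, 172.46, 172.46].

## Interface

Orientations are given as a 3x3 rotation matrix whose columns are the frame's x, y, z axes.
In Python, from workcell import robot gives the robot as it stands.
- The arm moves only by the shell command python3 -m handwheel 'ROWS' [OPENING] [FORCE]. ROWS is JSON, a list of rows, each a list of 4 numbers: the shift along the tool's x, y, z in mm, then the turn about the tool's x in rad. A call has 1 to 8 rows; each row shifts and turns the pose as measured when the row begins, along the tool's axes as they then stand; what a row does not reach is not made up. A row lasts 1/12 s, in which the tool goes at most 41.7 mm and 7.16 degrees, less where a joint would pass 70% of its speed; a pose out of reach is approached as far as the arm can. A call is refused whole if a number of a shift passes 41.7 or a number of a turn 0.125, either way. A call with a gripper value outside its range is refused whole. OPENING is the finger opening in mm, from 0 to 85.4, set as the call begins (- or left out, the last holds). The fingers move at their own pace and stop on an object; FORCE is the grip in N (left out, the last holds). Time passes only in rows, so rows that do not move let the fingers close. It gives the time, the measured TCP pose, the force and the opening at its end, in the units of the state.
- robot.sense(): the state, without advancing time (a new reading comes with each control period).
- robot.grab_frame(name): name is "scene" or "top"; returns a dict with "image" (400x640x3 uint8, red, green, blue), "mtx" (3x3 intrinsics, pixels), "dist_coeffs" ([k1, k2, p1, p2, k3] as OpenCV has them; the pictures are not rectified), "origin" and "orientation" of the camera in the world. Camera axes: x right, y up, looking along -z (the intrinsics and any distortion apply to the point x, -y, -z); pixel columns grow to the right and rows downward; lengths in m; the calibration is good to about 2 mm. A picture is of the moment at which its call begins. There is no depth.
- robot.close_job(): hands the job in, once; it reports no verdict.
The state is a dict: "clock": time; "qpos": joint angles; "joint_vel": joint speeds; "joint_efforts": joint torques, N m; "ee_pos": TCP position; "ee_rot": TCP orientation; "ft_force": force on the tool from outside, world axes, zero at the start; "torque": the same for the moment, N m; "gripper_width": finger opening in m.
Only numpy, scipy, OpenCV 4.12 (cv2) and the standard library are available. Lean on these libraries where they do the work, as an engineer would, in place of code of your own. Each camera call takes 0.05 s, during which the arm holds its last target.

## Task

Get the orange sample cell ready for measuring: with your fingertips push it along its bay until it is fully home against the stop, and only then flip the red-knobbed toggle lever of that same bay over towards the robot, so that it snaps past centre and latches the cell. Do it all by pushing: do not grip or pick up the cell or the lever. Leave the blue cell, the other bay's lever and everything else on the bench where it is.

Things in the scene. Friction and masses are not known exactly. Their poses are not given: they have to be found in the camera images.
- dock: Fixed aluminium dock with two parallel bays. Origin on the bench surface; x runs along the bays away from the robot to the stop, y left, z up. 'Dock' numbers are mm in this frame. Plate 15 thick, x -125 to 105, y -130 to 130. Bay channels 47 wide, centred on y = 65 (left) and -65 (right), with guide walls 6 thick, 31 high over the bench, x -110 to 30.
- left_stop (a point): Centre of the left bay's stop face, dock (30, 65, 35): the front of a grey stop block that spans the dock, x 30 to 105, 48 high over the bench. Above and behind the block only the levers stand; 50 mm of bench behind the dock is free.
- right_stop (a point): The same for the right bay, dock (30, -65, 35).
- orange_cell_back (a point): Centre of the back face (the face to push, nearest the robot) of the loose orange cell, x axis towards the stop. Block 90 long, 44 wide, 40 high, about 0.2 kg, in the left or right bay (it varies). Back face spans 15 to 55 over the bench, this point at 35. Starts 25 to 50 mm short of the stop, slides with under 6 N; fully home with this point at dock x = -60.
- orange_cell_cap (a point): Centre of the white cap, 20 in diameter, 14 high, on top of the orange cell, 25 mm in from its back face; cap top 69 over the bench. Between cap and stop a groove 20 wide crosses the cell's top, 50 to 70 mm from the back face: the latch's tooth drops into it. If the cell is not home the tooth lands on the cell and the lever cannot go over.
- blue_cell_back (a point): The same point on the identical but blue cell, which stands in the other bay, also short of its stop, and must stay there.
- left_lever (a joint): Angle (rad) of the left bay's lever, hinged at dock x 50, y 65, z 66: 0 open (start), handle leaning 0.6 from upright away from the robot; 1.1 latched, leaning 0.5 towards the robot. Sprung to both ends: resists with 4 N at the knob at first, less towards centre (0.55), then snaps over by itself. On its robot side an arm 50 long with a tooth, open up to about 120 high, swings down.
- right_lever (a joint): The same for the right bay's lever, hinged at dock x 50, y -65, z 66.
- left_lever_knob (a point): Centre of the left lever's red ball knob, 22 in diameter, at the end of its 10 thick steel handle, 75 from the hinge; moves with the lever. Open: dock x = 92, 128 high over the bench; upright: x = 50, 141 high; latched: x = 14, 132 high.
- right_lever_knob (a point): The same for the right lever.
- vial: Green-capped sample vial, 24 in diameter, 48 high, standing on the dock's plate midway between the bays; stays there. Origin: its underside's centre.
- amber_jar: Amber jar, 48 in diameter, 75 high, standing on the bench left of the dock. Origin: its underside's centre.
- beaker: Steel beaker, 60 in diameter, 75 high, standing on the bench right of the dock. Origin: its underside's centre.
- screwdriver: Yellow-handled screwdriver, 170 long, lying on the bench well to the right. Origin: its underside's centre.
- brush: Brush lying on the bench well to the left. Origin: its underside's centre.
- vial_stand: Black block, 50 x 50 x 35 high, on the bench at the left rear. Origin: its underside's centre.
- orange_cell: The orange cell's own frame: origin at the centre of its underside, 45 mm ahead of the back face and 20 below that point.

How it is judged:
By the outcome, as a careful person would: the job done as asked, in the order asked, and still so for the second after the job is handed in, with the robot touching nothing.
It also fails if it takes over 43 s, if anything falls off the work surface, if the arm or the gripper's body presses on something with over 40 N, if the wrist force passes 120 N, or if a joint passes its speed limit or range.

## Working session

There is one attempt and no reset: what is moved stays moved. The work goes in short steps, Python scripts to look and compute and a shell command to move; the robot and the scene stay as the last step left them, time stands still between calls to the robot, and variables do not carry over. Pictures are saved under pics/ and viewed, and the job is handed in when it is done.

```bash
mkdir -p pics; ls; python3 - <<'E'
from workcell import robot
import cv2,numpy as np
s=robot.sense();print({k:np.round(v,3).tolist() for k,v in s.items()})
for n in("scene","top"):
    f=robot.grab_frame(n);cv2.imwrite(f"pics/{n}0.png",f["image"][:,:,::-1])
    print(n,f["mtx"],f["dist_coeffs"],f["origin"],f["orientation"])
    np.savez(f"{n}0.npz",**f)
E
```

```text
pics
{'clock': 0.0, 'qpos': [-68.451, 40.511, -1.583, 85.083, 1.259, 54.482, -4.328], 'joint_vel': [0.117, -0.034, -0.087, -0.061, 0.035, 0.071, 0.024], 'joint_efforts': [-0.0, -88.321, 1.235, -23.616, 0.017, 0.007, -0.0], 'ee_pos': [0.233, 0.525, 0.242], 'ee_rot': [[-0.0, -0.914, 0.406], [-0.001, 0.406, 0.914], [-1.0, -0.0, -0.001]], 'ft_force': [1.345, 0.179, 1.019], 'torque': [-0.025, 0.014, 0.003], 'gripper_width': 0.085}
scene [[423.13676936   0.         322.55411339]
 [  0.         423.13676936 204.12318068]
 [  0.           0.           1.        ]] [-0.07478751  0.          0.          0.          0.        ] [1.09583894 0.33239764 1.09107088] [[-0.53301434 -0.71974631  0.44481565]
 [ 0.8460642  -0.45862876  0.27172602]
 [ 0.00843145  0.52117646  0.8534073 ]]
top [[474.86906653   0.         318.86594051]
 [  0.         474.86906653 196.49522024]
 [  0.           0.           1.        ]] [0.04262094 0.         0.         0.         0.        ] [ 0.27609361 -0.00424223  1.56682785] [[-0.00928026  0.97767679 -0.20990944]
 [-0.999948   -0.00818604  0.00608107]
 [ 0.004227    0.20995496  0.97770192]]
```

View pics/scene0.png

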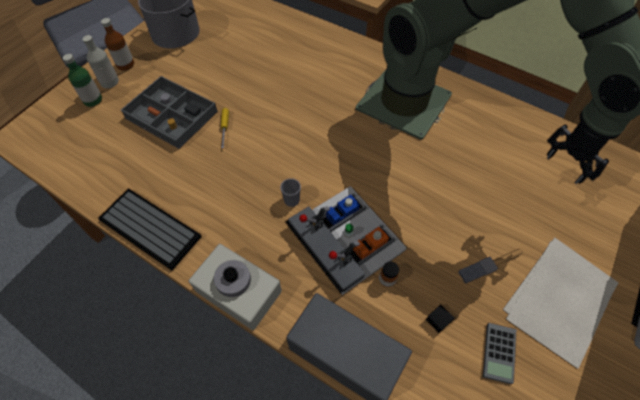

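View pics/top0.png

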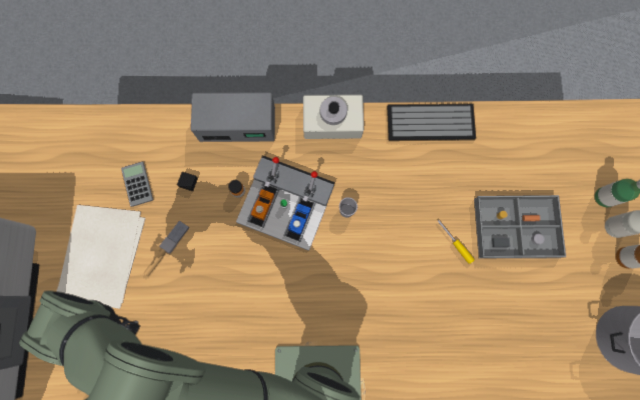

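The orange cell is in the left bay (top view about (262,205)). The red knobs are at about (276,160) and (314,175), and the blue cell is at (300,220). I'll enlarge both views to get exact pixels.

```bash
cat > h.py <<'E'
import numpy as np,cv2
def load(n): return dict(np.load(n,allow_pickle=True))
def ray(f,uv):
    p=cv2.undistortPoints(np.array([[uv]],float),f["mtx"],f["dist_coeffs"])[0,0]
    d=f["orientation"]@np.array([p[0],-p[1],-1]);return np.array(f["origin"]),d/np.linalg.norm(d)
def plane(f,uv,z):
    o,d=ray(f,uv);return o+d*(z-o[2])/d[2]
def tri(fa,a,fb,b):
    o1,d1=ray(fa,a);o2,d2=ray(fb,b)
    t=np.linalg.lstsq(np.c_[d1,-d2],o2-o1,rcond=None)[0]
    p,q=o1+t[0]*d1,o2+t[1]*d2;return (p+q)/2,np.linalg.norm(p-q)
def proj(f,P):
    R=f["orientation"];c=R.T@(np.array(P)-f["origin"]);c=c*[1,-1,-1]
    return cv2.projectPoints(c.reshape(1,3),np.zeros(3),np.zeros(3),f["mtx"],f["dist_coeffs"])[0].ravel()
def crop(f,x0,y0,w,h,s,name):
    im=f["image"][y0:y0+h,x0:x0+w,::-1];cv2.imwrite(name,cv2.resize(im,None,fx=s,fy=s,interpolation=cv2.INTER_CUBIC))
def blobs(f,roi,lo,hi,minA=4):
    x0,y0,w,h=roi;hsv=cv2.cvtColor(np.ascontiguousarray(f["image"][y0:y0+h,x0:x0+w]),cv2.COLOR_RGB2HSV)
    m=cv2.inRange(hsv,np.array(lo),np.array(hi));n,l,st,c=cv2.connectedComponentsWithStats(m)
    return [(np.round(c[i]+[x0,y0],2).tolist(),int(st[i,4]),(st[i,:4]+[x0,y0,0,0]).tolist()) for i in range(1,n) if st[i,4]>=minA]
E
python3 - <<'E'
from h import *
t=load("top0.npz");s=load("scene0.npz")
crop(t,225,145,140,110,5.5,"pics/t0c.png");crop(s,275,175,140,125,5,"pics/s0c.png")
for n,f,roi in(("top",t,(225,145,140,110)),("scene",s,(275,175,140,125))):
    print(n)
    for c,lo,hi in(("red",(0,150,120),(4,255,255)),("red2",(172,150,90),(180,255,255)),("orange",(5,190,60),(14,255,255)),("blue",(105,150,50),(125,255,255)),("green",(60,100,50),(90,255,255))): print(c,blobs(f,roi,lo,hi))
E
```

```text
top
red [([275.3, 159.73], 30, [272, 157, 7, 6]), ([313.6, 174.17], 30, [311, 171, 6, 7])]
red2 []
orange [([262.89, 204.59], 144, [252, 190, 22, 30]), ([258.25, 202.81], 16, [255, 200, 9, 8])]
blue [([299.27, 218.44], 300, [289, 204, 22, 31])]
green [([283.42, 202.55], 31, [281, 200, 6, 6])]
scene
red [([303.0, 216.29], 7, [302, 215, 3, 3]), ([333.29, 253.0], 7, [332, 252, 3, 3])]
red2 []
orange [([370.97, 243.38], 357, [354, 228, 34, 30])]
blue [([342.37, 209.35], 316, [327, 195, 32, 27])]
green [([348.85, 227.22], 40, [346, 224, 7, 8])]
```

View pics/t0c.png

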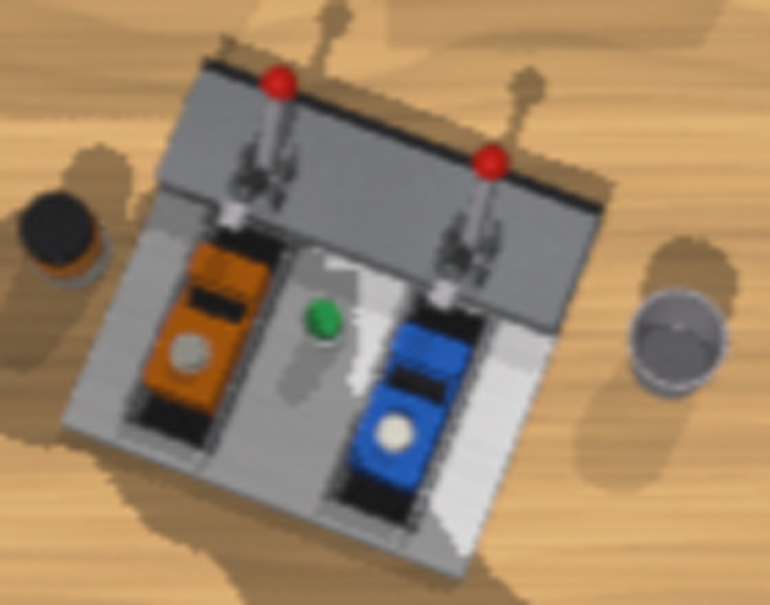

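View pics/s0c.png

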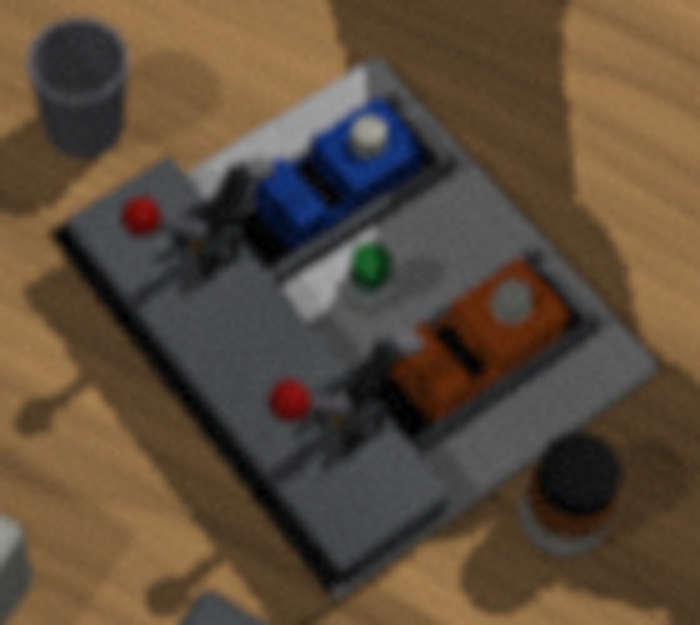

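```bash
python3 - <<'E'
from h import *
np.set_printoptions(precision=4,suppress=True)
t=load("top0.npz");s=load("scene0.npz")
T=lambda x,y:((x+.5)/5.5-.5+225,(y+.5)/5.5-.5+145)
S=lambda x,y:((x+.5)/5-.5+275,(y+.5)/5-.5+175)
P={}
for n,a,b in(("knobL",(279,83),(291,399)),("knobR",(490,162),(142,215)),("capO",(189,352),(513,297)),("capB",(394,433),(369,131)),("cornFL",(62,425),(657,367)),("cornFR",(465,578),(375,58)),("blkBR",(602,213),(55,233)),("blkBL",(205,62),(333,590))):
    p,e=tri(t,T(*a),s,S(*b));P[n]=p;print(n,p,"err mm",round(e*1e3,1))
for n,z,a,b in(("FL",.015,(62,425),(657,367)),("FR",.015,(465,578),(375,58)),("BR",.048,(602,213),(55,233)),("BL",.048,(205,62),(333,590)),("capO",.069,(189,352),(513,297)),("capB",.069,(394,433),(369,131)),("knobL",.128,(279,83),(291,399)),("knobR",.128,(490,162),(142,215))):
    print(n,plane(t,T(*a),z)[:2],plane(s,S(*b),z)[:2])
# fit dock
for cam in (0,1,2):
    D={"FL":(-125,130),"FR":(-125,-130),"BR":(105,-130),"BL":(105,130),"knobL":(92,65),"knobR":(92,-65)}
    src=[];dst=[]
    for n,z,a,b in(("FL",.015,(62,425),(657,367)),("FR",.015,(465,578),(375,58)),("BR",.048,(602,213),(55,233)),("BL",.048,(205,62),(333,590)),("knobL",.128,(279,83),(291,399)),("knobR",.128,(490,162),(142,215))):
        A=plane(t,T(*a),z)[:2];B=plane(s,S(*b),z)[:2]
        src.append(np.array(D[n])/1e3);dst.append([A,B,(A+B)/2][cam])
    src=np.array(src);dst=np.array(dst)
    z=src@[1,1j];w=dst@[1,1j];zc=z-z.mean();wc=w-w.mean();k=(wc*zc.conj()).sum();th=np.angle(k)
    o=w.mean()-np.exp(1j*th)*z.mean();r=(w-o-np.exp(1j*th)*z)*np.exp(-1j*th)
    print(cam,"yaw",np.degrees(th),"o",o,"scale",abs(k)/(abs(zc)**2).sum(),"res dock mm",np.round(r*1e3,1))
    for n in("capO","capB","knobL","knobR"):
        q=(P[n][:2]@[1,1j]-o)*np.exp(-1j*th);print(n,np.round(q*1e3,1))
E
```

```text
knobL [0.7044 0.1241 0.1272] err mm 2.6
knobR [0.6566 0.0034 0.1276] err mm 2.3
capO [0.5605 0.1809 0.0618] err mm 2.6
capB [0.5113 0.0606 0.0633] err mm 2.1
cornFL [0.527  0.2634 0.0061] err mm 2.8
cornFR [0.4321 0.0214 0.0074] err mm 3.9
blkBR [ 0.6496 -0.064   0.0324] err mm 1.5
blkBL [0.7468 0.1785 0.0304] err mm 3.7
FL [0.526  0.2606] [0.5312 0.2653]
FR [0.4321 0.0195] [0.436  0.0253]
BR [ 0.6461 -0.0641] [ 0.6559 -0.0575]
BL [0.7421 0.1747] [0.7519 0.1827]
capO [0.5596 0.1788] [0.5638 0.1831]
capB [0.5109 0.0594] [0.5142 0.0631]
knobL [0.7047 0.1228] [0.7043 0.1254]
knobR [0.657  0.0024] [0.6563 0.0046]
0 yaw -21.44208600115159 o (0.595657281965394+0.09475717856278568j) scale 0.9966542892118623 res dock mm [-0.5-1.1j  0.3+0.1j  0. +0.6j  2. -2.1j -0.8+1.j  -1.1+1.4j]
capO (-64.2+67.3j)
capB (-66-62.6j)
knobL (90.5+67j)
knobR (90.1-62.7j)
1 yaw -21.502122578382192 o (0.6002510494670406+0.0997868863199459j) scale 0.9986427847632053 res dock mm [ 0.1-1.3j -0.5+0.6j  4.4+4.j   5.7+2.7j -4.6-3.j  -5. -3.j ]
capO (-66.7+60.9j)
capB (-68.4-69j)
knobL (88+60.8j)
knobR (87.7-69j)
2 yaw -21.4721342057326 o (0.5979541672379609+0.09727204530853932j) scale 0.9976484000653785 res dock mm [-0.2-1.2j -0.1+0.4j  2.2+2.3j  3.8+0.3j -2.7-1.j  -3. -0.8j]
capO (-65.4+64.1j)
capB (-67.2-65.8j)
knobL (89.3+63.9j)
knobR (88.9-65.9j)
```

```bash
python3 -c "
from workcell import robot;print(robot.finger_overhang)"; python3 -m handwheel '[[0,-31,-17,-0.044],[0,-31,-17,0],[0,-31,-17,0],[0,-31,-17,0],[0,-31,-17,0],[0,-31,-17,0],[0,-31,-17,0],[0,-31,-17,0]]' 0 20
```

```text
0.011
clock: 0.77
ee_pos: [0.4144, 0.3039, 0.2389]
ee_rot: [[-0.006, -0.937, 0.35], [-0.001, 0.351, 0.937], [-1.0, 0.005, -0.003]]
ft_force: [0.7, 0.7, -1.0]
gripper_width: 0.0002
```

```bash
cat > g.py <<'E'
import sys,numpy as np
from workcell import robot
O=np.array([.597,.0965]);a=np.radians(-21.45);R=np.array([[np.cos(a),-np.sin(a)],[np.sin(a),np.cos(a)]])
s=robot.sense();p=np.array(s["ee_pos"]);E=np.array(s["ee_rot"])
d=R.T@(p[:2]-O)*1e3
yaw=np.degrees(np.arctan2(-E[1,1],-E[0,1]))
print("t",s["clock"],"dock tcp",np.round(d,1),"z",round(p[2]*1e3,1),"yaw",round(yaw,2),"turn needed",round(np.radians(yaw+21.45),3),"F dock",np.round(np.r_[R.T@np.array(s["ft_force"])[:2],s["ft_force"][2]],1))
if len(sys.argv)>3:
    x,y,z=map(float,sys.argv[1:4]);w=np.r_[O*1e3+R@[x,y],z]
    print("need tool mm",np.round(E.T@(w-p*1e3),1))
E
python3 g.py -125 65 240
```

```text
t 0.7667 dock tcp [-245.8  126.3] z 238.9 yaw -20.52 turn needed 0.016 F dock [ 0.4  0.9 -1. ]
need tool mm [  -1.4 -119.8  -63.3]
```

```bash
python3 -m handwheel '[[0,-30,-16,0.016],[0,-30,-16,0],[0,-30,-16,0],[0,-30,-16,0],[30,0,0,0],[30,0,0,0],[30,0,0,0],[0,0,0,0]]';python3 g.py -125 65 52
python3 - <<'E'
from h import *
from workcell import robot
for n,r in(("top",(225,145,140,110,5.5)),("scene",(275,175,140,125,5))):
    f=robot.grab_frame(n);np.savez(n+"1.npz",**f);crop(f,*r,f"pics/{n}1.png")
E
```

```text
clock: 1.43
ee_pos: [0.5117, 0.1849, 0.1452]
ee_rot: [[-0.003, -0.926, 0.378], [-0.004, 0.378, 0.926], [-1.0, 0.001, -0.005]]
ft_force: [-1.3, -0.5, -1.5]
gripper_width: 0.0
t 1.4333 dock tcp [-111.7   51.1] z 145.2 yaw -22.19 turn needed -0.013 F dock [-1.  -1.  -1.5]
need tool mm [93.2 13.4 14.2]
```

View pics/scene1.png

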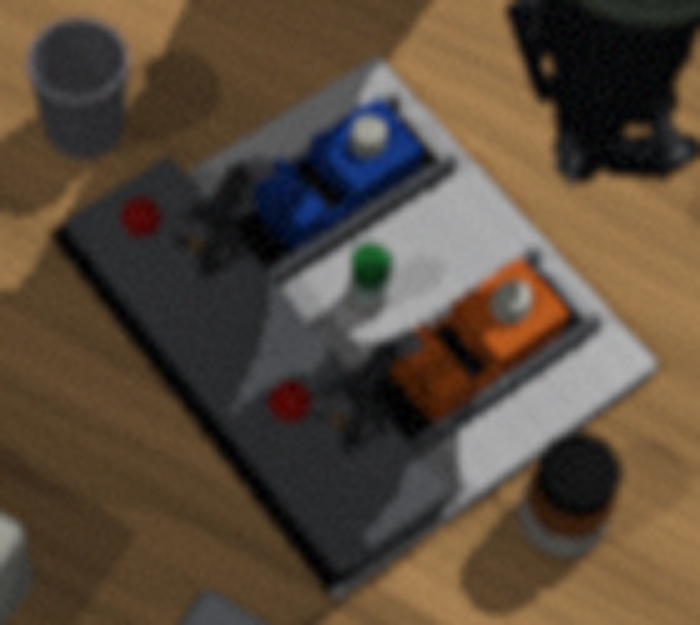

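View pics/top1.png

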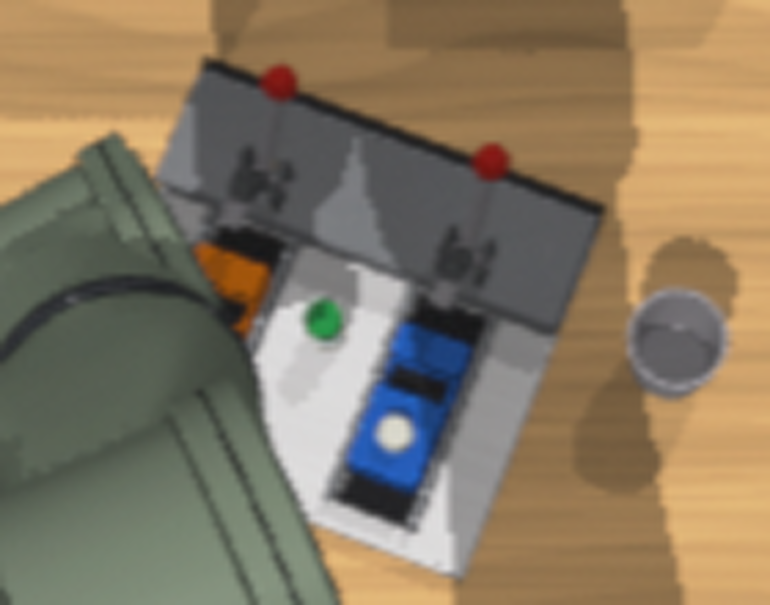

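```bash
python3 - <<'E'
from h import *
from workcell import robot
s=load("scene1.npz");e=robot.sense();p=np.array(e["ee_pos"])
crop(s,345,150,110,85,7,"pics/s1w.png")
for dz in(0,-.011): 
    q=proj(s,p+[0,0,dz]);print(q,(q-[345,150]+.5)*7)
E
```

```text
[390.98475698 205.68765727] [325.39329883 393.31360086]
[390.37379311 207.8521392 ] [321.1165518  408.46497443]
```

View pics/s1w.png

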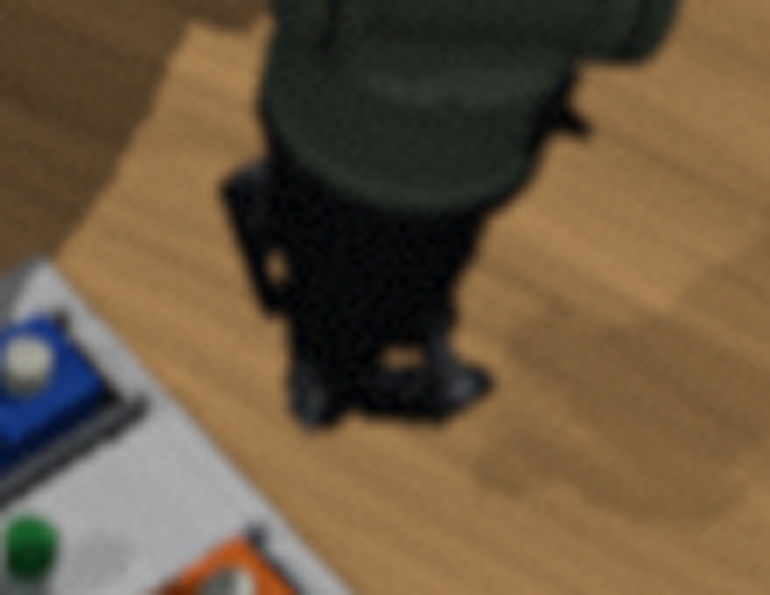

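```bash
python3 g.py -125 65 52; python3 - <<'E'
from h import *
from workcell import robot
e=robot.sense();p=np.array(e["ee_pos"]);print(p,np.round(e["joint_vel"],2),e["gripper_width"])
s=robot.grab_frame("scene");np.savez("scene2.npz",**s)
im=cv2.resize(s["image"][150:235,345:455,::-1],None,fx=7,fy=7,interpolation=cv2.INTER_CUBIC)
im=cv2.convertScaleAbs(im,alpha=2.5,beta=10)
E=np.array(e["ee_rot"])
for v in([0,0,0],[.011,0,0],[.011,0,.0145],[.011,0,-.0145],[.011,-.011,0]):
    q=(proj(s,p+E@v)-[345,150]+.5)*7;print(q);cv2.circle(im,tuple(int(x) for x in q),4,(0,255,255),-1)
cv2.imwrite("pics/s2w.png",im)
E
```

```text
t 1.5333 dock tcp [-110.7   52.5] z 149.6 yaw -22.17 turn needed -0.013 F dock [-0.3  0.1  0.8]
need tool mm [97.6 14.7 12.5]
[0.5131878  0.1858525  0.14963374] [-0.39 -2.55 -0.32 -1.45 -0.08  1.05  0.05] 0.00025692293117862236
[325.39329883 393.31360086]
[321.02648742 408.47435701]
[346.09196474 435.62881489]
[296.2111949  381.60228024]
[298.72433501 422.9981006 ]
```

View pics/s2w.png

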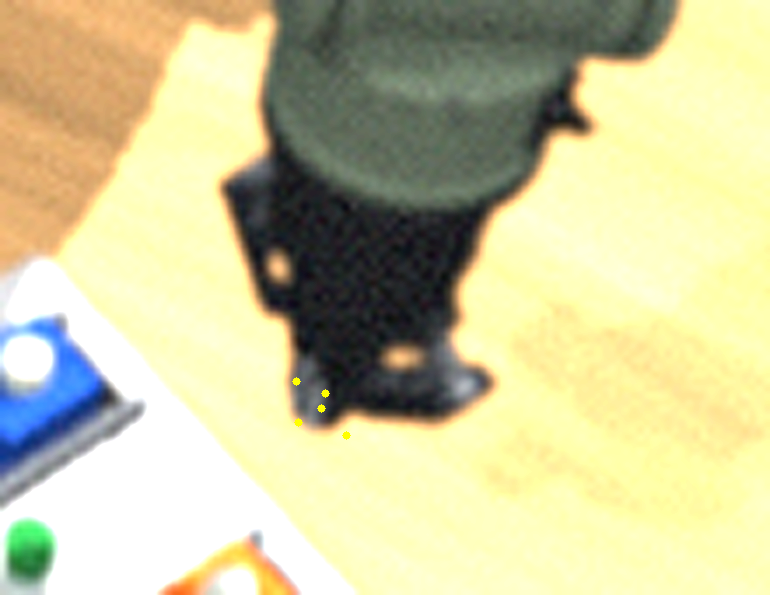

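```bash
python3 -m handwheel '[[0,12,12,-0.013],[15,3,0,0],[20,0,0,0],[20,0,0,0],[0,0,0,0]]';python3 g.py -125 65 52
```

```text
clock: 2.0
ee_pos: [0.5081, 0.2072, 0.1046]
ee_rot: [[0.017, -0.932, 0.363], [0.005, 0.363, 0.932], [-1.0, -0.014, 0.011]]
ft_force: [-0.3, -0.4, -0.0]
gripper_width: -0.0001
t 2.0 dock tcp [-123.2   70.6] z 104.6 yaw -21.27 turn needed 0.003 F dock [-0.2 -0.5 -0. ]
need tool mm [52.5  2.6 -6.1]
```

```bash
python3 -m handwheel '[[20,2,-6,0.003],[18,0,0,0],[6,0,0,0],[0,0,0,0],[0,0,0,0]]';python3 g.py -125 65 51; python3 - <<'E'
from h import *
from workcell import robot
f=robot.grab_frame("scene");crop(f,275,175,140,125,5,"pics/s3.png")
E
```

```text
clock: 2.42
ee_pos: [0.5086, 0.2053, 0.0688]
ee_rot: [[0.027, -0.931, 0.364], [0.009, 0.364, 0.931], [-1.0, -0.022, 0.019]]
ft_force: [0.2, 0.2, 0.7]
gripper_width: 0.0001
t 2.4167 dock tcp [-122.   69.] z 68.8 yaw -21.38 turn needed 0.001 F dock [0.1 0.3 0.7]
need tool mm [17.6  3.4 -4.3]
```

View pics/s3.png

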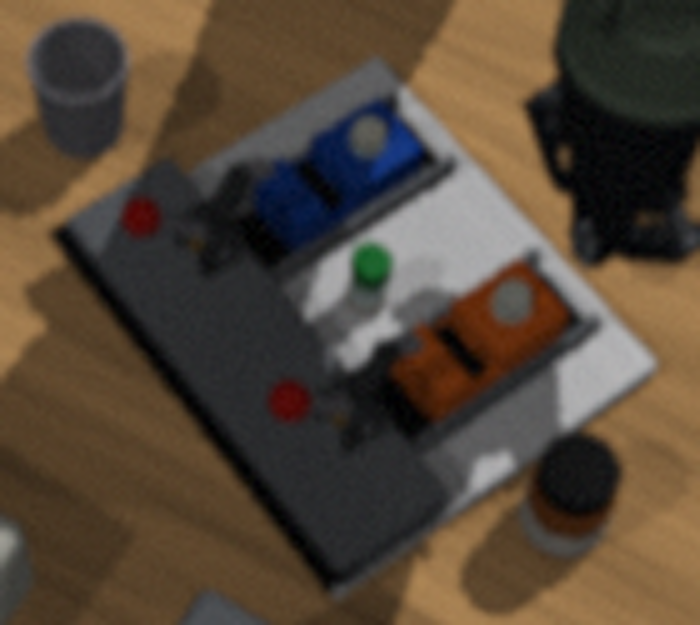

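```bash
python3 -m handwheel '[[14,2,-4,0],[8,0,0,0],[0,0,0,0]]';python3 g.py -90 65 51
```

```text
clock: 2.72
ee_pos: [0.5079, 0.2035, 0.0501]
ee_rot: [[0.032, -0.931, 0.364], [0.012, 0.365, 0.931], [-0.999, -0.026, 0.023]]
ft_force: [-0.2, 0.2, 0.2]
gripper_width: -0.0
t 2.7167 dock tcp [-122.1   67. ] z 50.1 yaw -21.39 turn needed 0.001 F dock [-0.2  0.1  0.2]
need tool mm [ -0.1 -32.1  -2.1]
```

```bash
python3 -m handwheel '[[0,-8,-1,0],[0,-8,-1,0],[0,-6,0,0],[0,-6,0,0]]';python3 g.py -71 65 50;  python3 -m handwheel '[[0,-6,0,0],[0,-6,0,0],[0,-6,0,0]]';python3 g.py -71 65 50
```

```text
clock: 3.05
ee_pos: [0.5359, 0.1913, 0.0531]
ee_rot: [[0.033, -0.931, 0.363], [0.012, 0.363, 0.932], [-0.999, -0.027, 0.024]]
ft_force: [-1.3, -0.0, -1.5]
gripper_width: 0.0001
t 3.05 dock tcp [-91.6  65.9] z 53.1 yaw -21.32 turn needed 0.002 F dock [-1.2 -0.5 -1.5]
need tool mm [  3.6 -20.5  -1. ]
clock: 3.3
ee_pos: [0.5522, 0.185, 0.0538]
ee_rot: [[0.028, -0.931, 0.363], [0.014, 0.363, 0.932], [-1.0, -0.021, 0.023]]
ft_force: [-50.7, 19.6, 27.7]
gripper_width: 0.0001
t 3.3 dock tcp [-74.1  66. ] z 53.8 yaw -21.31 turn needed 0.003 F dock [-54.4  -0.3  27.7]
need tool mm [ 3.9 -3.  -1.1]
```

```bash
python3 -m handwheel '[[0,0,0,0],[0,0,0,0]]';python3 g.py; python3 - <<'E'
from h import *
from workcell import robot
f=robot.grab_frame("scene");np.savez("scene4.npz",**f);crop(f,300,195,110,90,7,"pics/s4.png")
E
```

```text
clock: 3.47
ee_pos: [0.5517, 0.1855, 0.0537]
ee_rot: [[0.024, -0.932, 0.362], [0.015, 0.363, 0.932], [-1.0, -0.017, 0.022]]
ft_force: [-0.9, 0.3, 0.4]
gripper_width: 0.0002
t 3.4667 dock tcp [-74.7  66.2] z 53.7 yaw -21.27 turn needed 0.003 F dock [-1.  -0.   0.4]
```

View pics/s4.png

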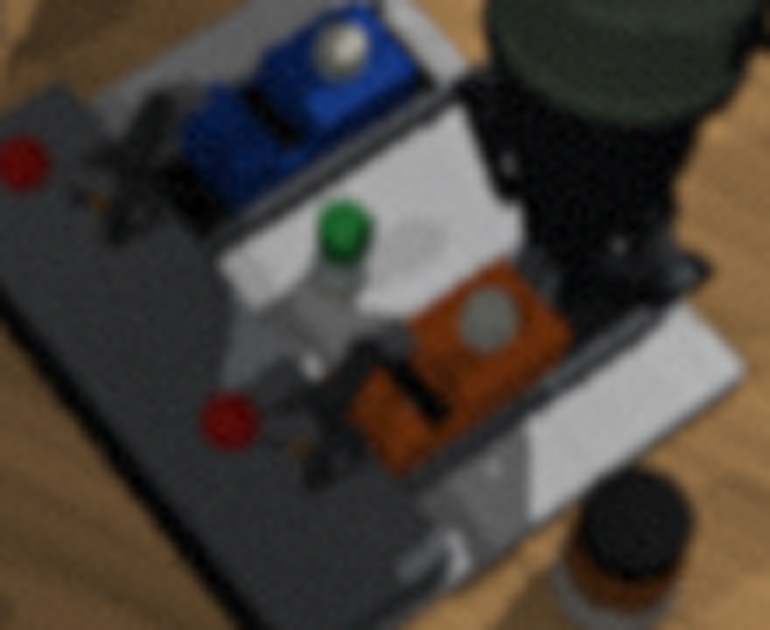

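```bash
python3 - <<'E'
from h import *
s=load("scene0.npz")
a=plane(s,((513.5)/5-.5+275,297.5/5-.5+175),.069);b=plane(s,(488.5/7-.5+300,320.5/7-.5+195),.069)
th=np.radians(-21.45);d=(b-a)[:2];print("cap moved dock mm",1e3*np.array([d@[np.cos(th),np.sin(th)],d@[-np.sin(th),np.cos(th)]]))
# visible corner of cell front (dock-left): z=.055
c=plane(s,(395.5/7-.5+300,474/7-.5+195),.055)
for O in((.597,.0965),(.6003,.0998)):
  for n,P in(("cap",b),("frontcorner",c)):
    q=(P[:2]-O);print(n,1e3*np.array([q@[np.cos(th),np.sin(th)],q@[-np.sin(th),np.cos(th)]]))
E
```

```text
cap moved dock mm [29.59740413  1.96626115]
cap [-32.98826052  70.46683065]
frontcorner [31.30599514 95.19051473]
cap [-34.8529186   66.18862422]
frontcorner [29.44133706 90.9123083 ]
```

```bash
python3 -m handwheel '[[0,12,0,0],[0,12,0,0],[-25,0,0,0],[-35,0,0,0],[-35,0,0,0],[-35,0,0,0],[-15,0,0,0],[0,0,0,0]]';python3 g.py 122 65 195; python3 - <<'E'
from h import *
from workcell import robot
f=robot.grab_frame("scene");np.savez("scene5.npz",**f);crop(f,300,195,110,90,7,"pics/s5.png")
E
```

```text
clock: 4.18
ee_pos: [0.5271, 0.1904, 0.2042]
ee_rot: [[0.027, -0.931, 0.364], [0.013, 0.364, 0.931], [-1.0, -0.021, 0.022]]
ft_force: [0.2, -0.6, 0.4]
gripper_width: -0.0002
t 4.1833 dock tcp [-99.4  61.8] z 204.2 yaw -21.38 turn needed 0.001 F dock [ 0.4 -0.5  0.4]
need tool mm [  13.8 -221.2    2.6]
```

View pics/s5.png

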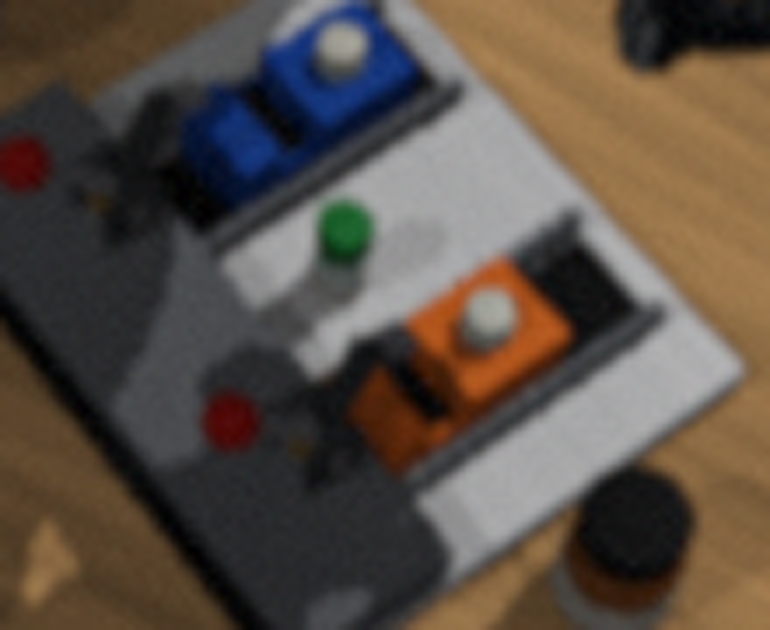

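The cell sits against the stop: the cap is still at (488,315) in the crop and the gap at the front has gone. Next I'll carry the closed fingers high over the lever.

```bash
python3 -m handwheel '[[0,-30,0,0],[0,-30,0,0],[0,-30,0,0],[0,-30,0,0],[0,-30,0,0],[0,-30,0,0],[0,-20,0,0],[0,0,0,0]]';python3 g.py 122 65 195
```

```text
clock: 4.9
ee_pos: [0.7194, 0.1121, 0.1972]
ee_rot: [[0.019, -0.932, 0.363], [0.008, 0.363, 0.932], [-1.0, -0.014, 0.015]]
ft_force: [0.5, -0.1, -1.0]
gripper_width: 0.0001
t 4.9 dock tcp [108.2  59.3] z 197.2 yaw -21.27 turn needed 0.003 F dock [ 0.6  0.1 -1. ]
need tool mm [  2.5 -13.8   5.6]
```

```bash
python3 -m handwheel '[[0,-10,4,0],[0,-5,2,0],[0,0,0,0]]';python3 g.py 122 65 123; python3 - <<'E'
from h import *
from workcell import robot
f=robot.grab_frame("scene");np.savez("scene6.npz",**f);e=robot.sense()
im=cv2.resize(f["image"][180:290,280:410,::-1],None,fx=6,fy=5.4545454 if 0 else 6,interpolation=cv2.INTER_CUBIC)[:600]
im=cv2.convertScaleAbs(im,alpha=1.8)
q=proj(f,np.array(e["ee_pos"])-[0,0,.011]);q=(q-[280,180]+.5)*6;print(q);cv2.circle(im,tuple(int(x) for x in q),4,(0,255,255),-1)
cv2.imwrite("pics/s6.png",im)
E
```

```text
clock: 5.15
ee_pos: [0.736, 0.1106, 0.1914]
ee_rot: [[0.013, -0.931, 0.364], [0.006, 0.364, 0.931], [-1.0, -0.01, 0.011]]
ft_force: [0.2, -0.4, -0.9]
gripper_width: -0.0
t 5.15 dock tcp [124.2  63.9] z 191.4 yaw -21.37 turn needed 0.001 F dock [ 0.4 -0.3 -0.9]
need tool mm [68.4  2.9  0.3]
[250.01229022 436.59885268]
```

View pics/s6.png

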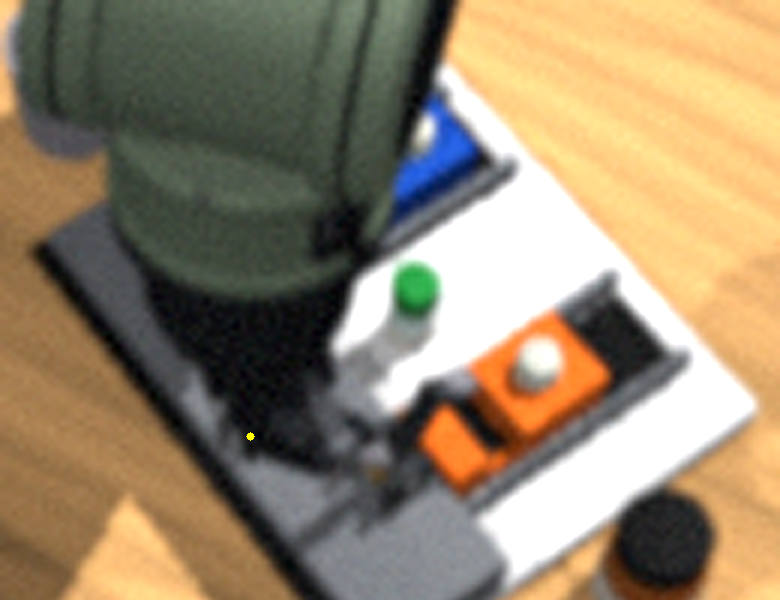

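```bash
python3 -m handwheel '[[20,0,0,0],[15,0,0,0],[0,0,0,0]]';python3 g.py 122 65 123
```

```text
clock: 5.45
ee_pos: [0.7349, 0.1112, 0.1538]
ee_rot: [[0.012, -0.931, 0.364], [0.006, 0.364, 0.931], [-1.0, -0.009, 0.01]]
ft_force: [-0.1, 0.2, -0.2]
gripper_width: -0.0002
t 5.45 dock tcp [123.   64.1] z 153.8 yaw -21.33 turn needed 0.002 F dock [-0.1  0.2 -0.2]
need tool mm [30.8  1.3  0.6]
```

```bash
python3 -m handwheel '[[20,0,0,0],[12,0,1,0],[0,0,0,0]]';python3 g.py 45 65 121
```

```text
clock: 5.7
ee_pos: [0.735, 0.1129, 0.1216]
ee_rot: [[0.013, -0.932, 0.363], [0.006, 0.363, 0.932], [-1.0, -0.01, 0.01]]
ft_force: [-0.7, 0.0, 0.2]
gripper_width: 0.0
t 5.7 dock tcp [122.5  65.7] z 121.6 yaw -21.3 turn needed 0.003 F dock [-0.7 -0.2  0.2]
need tool mm [-0.2 77.5 -0.5]
```

```bash
python3 -m handwheel '[[0,8,0,0],[0,8,0,0],[0,8,0,0]]';python3 g.py 62 65 121;python3 -m handwheel '[[0,8,0,0],[0,8,0,0]]';python3 g.py 62 65 121
```

```text
clock: 5.95
ee_pos: [0.715, 0.1203, 0.1242]
ee_rot: [[0.02, -0.931, 0.365], [0.005, 0.365, 0.931], [-1.0, -0.017, 0.012]]
ft_force: [7.4, -2.0, 6.8]
gripper_width: 0.0001
t 5.95 dock tcp [101.2  65.4] z 124.2 yaw -21.4 turn needed 0.001 F dock [7.6 0.8 6.8]
need tool mm [ 2.5 39.2 -0.4]
clock: 6.12
ee_pos: [0.7021, 0.1257, 0.1279]
ee_rot: [[0.029, -0.93, 0.365], [0.004, 0.366, 0.931], [-1.0, -0.025, 0.015]]
ft_force: [3.4, -0.8, 2.3]
gripper_width: -0.0003
t 6.1167 dock tcp [87.2 65.7] z 127.9 yaw -21.46 turn needed -0.0 F dock [3.4 0.5 2.3]
need tool mm [ 6.3 25.3 -0.8]
```

```bash
python3 -m handwheel '[[3,8,0,0],[3,8,0,0]]';python3 g.py 62 65 121;python3 -m handwheel '[[3,8,0,0],[2,6,0,0],[0,0,0,0]]';python3 g.py 62 65 121;  python3 - <<'E'
from h import *
from workcell import robot
f=robot.grab_frame("scene")
im=cv2.resize(f["image"][180:280,280:410,::-1],None,fx=6,fy=6,interpolation=cv2.INTER_CUBIC)
cv2.imwrite("pics/s7.png",cv2.convertScaleAbs(im,alpha=1.8))
E
```

```text
clock: 6.28
ee_pos: [0.6885, 0.1317, 0.1253]
ee_rot: [[0.035, -0.93, 0.366], [0.005, 0.366, 0.93], [-0.999, -0.031, 0.017]]
ft_force: [0.8, -0.4, 0.3]
gripper_width: 0.0
t 6.2833 dock tcp [72.3 66.2] z 125.3 yaw -21.51 turn needed -0.001 F dock [ 0.8 -0.   0.3]
need tool mm [ 4.  10.5 -1.3]
clock: 6.53
ee_pos: [0.675, 0.1382, 0.1235]
ee_rot: [[0.039, -0.93, 0.365], [0.006, 0.366, 0.931], [-0.999, -0.034, 0.019]]
ft_force: [-0.0, -0.5, -0.1]
gripper_width: -0.0001
t 6.5333 dock tcp [57.4 67.3] z 123.5 yaw -21.47 turn needed -0.0 F dock [ 0.1 -0.5 -0.1]
need tool mm [ 2.6 -4.5 -2.4]
```

View pics/s7.png

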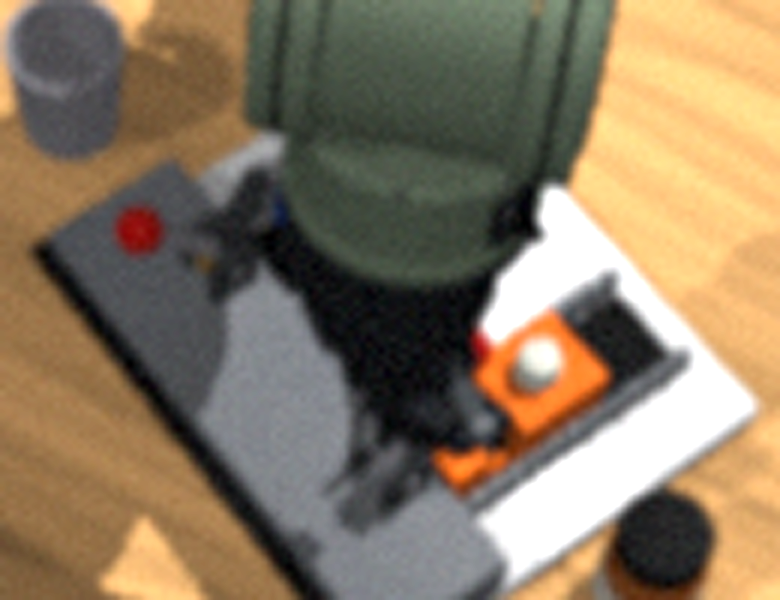

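The knob now shows at (480,345), on the robot side, so the lever has snapped over. I'll back away, lift, and clear the view.

```bash
python3 -m handwheel '[[0,-12,0,0],[-30,0,0,0],[-35,0,0,0],[-35,0,0,0],[0,20,30,0],[0,20,34,0],[0,20,34,0],[0,20,34,0]]'; python3 -m handwheel '[[0,20,34,0],[0,20,34,0],[0,20,34,0],[0,30,20,0],[0,30,20,0],[0,30,20,0],[0,0,0,0],[0,0,0,0]]';python3 g.py; python3 - <<'E'
from h import *
from workcell import robot
for n,r in(("top",(225,145,140,110,5.5)),("scene",(275,175,140,118,5))):
    f=robot.grab_frame(n);np.savez(n+"8.npz",**f);crop(f,*r,f"pics/{n}8.png")
E
```

```text
clock: 7.25
ee_pos: [0.6631, 0.2776, 0.2356]
ee_rot: [[0.048, -0.924, 0.38], [0.002, 0.38, 0.925], [-0.999, -0.044, 0.02]]
ft_force: [0.1, -0.3, 0.4]
gripper_width: 0.0
clock: 7.92
ee_pos: [0.5793, 0.5022, 0.2374]
ee_rot: [[0.052, -0.926, 0.373], [0.008, 0.374, 0.927], [-0.999, -0.045, 0.027]]
ft_force: [1.0, -0.3, -0.6]
gripper_width: -0.0001
t 7.9167 dock tcp [-164.9  371.1] z 237.4 yaw -22.01 turn needed -0.01 F dock [ 1.   0.1 -0.6]
```

View pics/scene8.png

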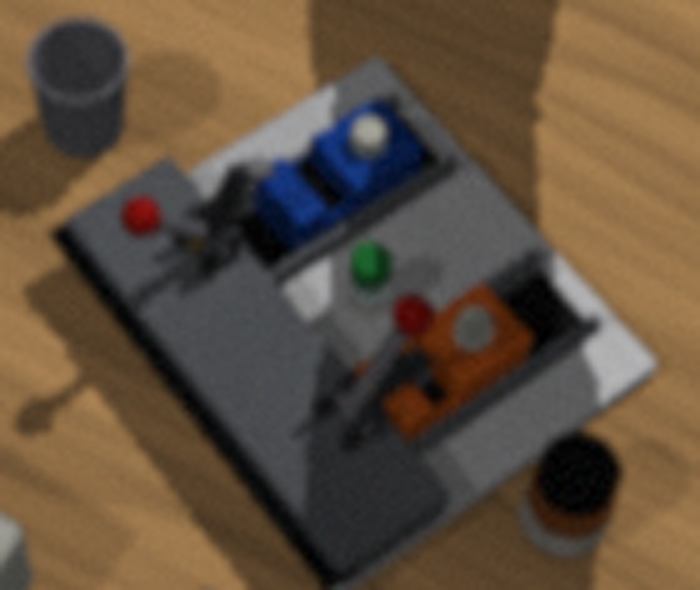

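View pics/top8.png

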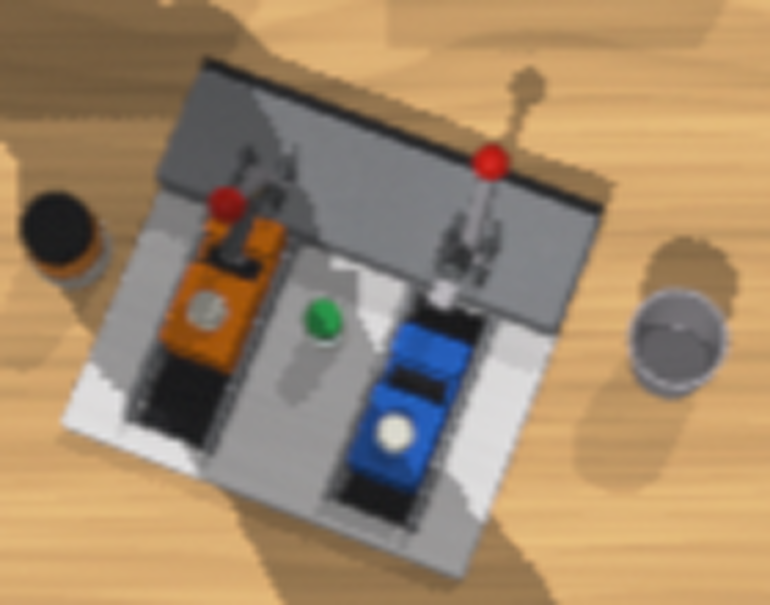

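```bash
python3 - <<'E'
from h import *
t=load("top8.npz");s=load("scene8.npz")
T=lambda x,y:((x+.5)/5.5-.5+225,(y+.5)/5.5-.5+145)
S=lambda x,y:((x+.5)/5-.5+275,(y+.5)/5-.5+175)
th=np.radians(-21.45)
for n,a,b in(("knobL",(227,203),(413,315)),("knobR",(490,162),(142,215)),("capO",(207,310),(474,329)),("capB",(394,433),(369,131))):
    p,e=tri(t,T(*a),s,S(*b));q=p[:2]-[.597,.0965];print(n,np.round(1e3*np.array([q@[np.cos(th),np.sin(th)],q@[-np.sin(th),np.cos(th)],p[2]]),1))
E
python3 -m handwheel '[[0,0,0,0],[0,0,0,0],[0,0,0,0],[0,0,0,0]]'
```

```text
knobL [ 12.9  65.4 130.8]
knobR [ 89.5 -64.8 127.6]
capO [-37.1  65.9  56.6]
capB [-66.6 -64.7  63.3]
clock: 8.35
ee_pos: [0.583, 0.4977, 0.2385]
ee_rot: [[0.053, -0.924, 0.379], [0.008, 0.38, 0.925], [-0.999, -0.046, 0.027]]
ft_force: [-0.0, -0.6, -0.4]
gripper_width: -0.0001
```

```bash
python3 -c "
from workcell import robot
print(robot.close_job())"
```

```text
the job is handed in; nothing more can be done
None
```

The orange cell is home against its stop in the left bay, and that bay's lever is snapped over and latched. The job was handed in at about 8.4 s.

- **Pushing the cell:** with closed fingertips I slid it about 30 mm, until it hit the stop and the force rose to about 54 N. I then backed away.
- **Flipping the lever:** I went over the top of the lever, came down behind the red knob and pushed it towards the robot. It resisted with about 8–10 N and then snapped past centre. I lifted clear, and the robot is touching nothing.

Last checks, from both cameras (dock mm):

| Point | Measured | Expected |
|---|---|---|
| Left knob (x, height) | 13, 131 | 14, 132 (latched) |
| Orange cap (x) | -37 | -35 (home) |
| Blue cap (x) | -67 | -67 (at start) |
| Right knob (x, height) | 90, 128 | 92, 128 (open) |

- **Offset:** the fitted dock frame reads about 2 mm low in x, which explains the small differences.
- **Vial, jar and beaker:** they look unmoved in the pictures.
- **Poor reading:** the orange cap's height came out as 57 mm against the stated 69. At the start both caps had already read 62–63 mm, so I relied on x only.

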